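Open the touch-latch cutlery box for service

ROBOT

A 6-joint arm with a two-finger parallel gripper is mounted at the origin on the work surface. World frame = base frame: x ahead of the robot, y to its left, z up, the work surface at z = 0. Lengths are in m, angles in degrees, forces in N, time in s.
With the tool pointing down it reaches from about 0.4 to 0.825 m from the base axis. Payload 7 kg.
Tool frame: the origin (TCP) lies at the very end of the fingers, on their centre line; the grasp point (between the pads) lies 19 mm behind it; z points along the fingers, y is the direction in which the jaws open and shut (so a half turn about z gives the same grasp; the last joint's range is limited). The gripper opens to 88 mm and grips with 3 to 60 N. Pads are 19 mm wide; open, the fingers measure 130 mm over their backs; the gripper's body (78 mm by 193 mm) begins 47 mm behind the grasp point.
Start: joints at [88.413, 20.546, 0.682, 0, -70.136, -16.507], TCP at [0.21, 0.642, 0.195] pointing down, gripper open.
Joint ranges: [-176.03, 176.03], [-82.01, 121.73], [-58.28, 71.71], [-173.87, 95.51], [-174.79, -0.11], [-173.66, 173.66]. Speed limits (degrees/s): [136.94, 136.94, 172.46, 180, 180, 180].

INTERFACE

Orientations are given as [roll, pitch, yaw] about the fixed x, y, z axes, in that order (R = Rz(yaw) Ry(pitch) Rx(roll)).
In Python, from plant import ctrl gives the robot as it stands.
- The arm moves only by the tool move_arm, never from a script. Its argument "increments" is a list of rows, each a list of 2 entries, a list of its own where there are three numbers: the shift along the world's x, y, z in mm, then the turn about the world's z in rad. A call has exactly 8 rows; each row shifts and turns the pose as measured when the row begins; what a row does not reach is not made up. A row lasts 1/10 s, in which the tool goes at most 50 mm and 8.59 degrees, less where a joint would pass 70% of its speed; a pose out of reach is approached as far as the arm can. A call with a gripper value outside its range is refused whole. "jaw" is the gripper command: -1 is shut, 1 is fully open, values between are in proportion, set as the call begins (left out, the last holds). The fingers move at their own pace and stop on an object; the grip force is fixed at half the most. Time passes only in rows, so rows that do not move let the fingers close, or fill a call up. It gives the time, the measured TCP pose, the force and the opening at its end, in the units of the state.
- ctrl.get_obs(): the state, without advancing time (a new reading comes with each control period).
- ctrl.snapshot(name): name is "scene" or "side" or "wrist"; returns a dict with "color" (420x560x3 uint8, red, green, blue), "fx", "fy", "cx", "cy" (pixels), "D" ([k1, k2, p1, p2, k3] as OpenCV has them; the pictures are not rectified), "R" (3x3) and "t" (3): a world point X has camera coordinates R X + t. Camera axes: x right, y down, z forward; pixel columns grow to the right and rows downward; lengths in m; the calibration is good to about 2 mm. A picture is of the moment at which its call begins. There is no depth.
- ctrl.close_job(): hands the job in, once; it reports no verdict.
The state is a dict: "clock": time; "joint_pos": joint angles; "qvel": joint speeds; "tau": joint torques, N m; "tool_pos": TCP position; "orientation": TCP orientation; "force": force on the tool from outside, world axes, zero at the start; "moment": the same for the moment, N m; "opening": finger opening in m.
Only numpy, scipy, OpenCV 4.12 (cv2) and the standard library are available. Lean on these libraries where they do the work, as an engineer would, in place of code of your own. Each camera call takes 0.05 s, during which the arm holds its last target.

TASK

Open the broad cutlery box of the three for the guests: gently press its lid at the dark round touch pad near the front edge until the catch lets go, and take the finger away so that the spring lifts the lid ajar by itself. Then, with the outside of a finger, push the lid by its raised front edge back over until it rests fully open. Never grip the lid, leave the two slim boxes shut and everything else where it stands.

Things in the scene. Friction and masses are not known exactly. Their poses are not given: they have to be found in the camera images.
- broad_box: the broad wooden cutlery box, 170 deep (its x) x 260 wide (its y), fixed to the table; walls 100 high, above them a 9 mm shadow gap and then its 9 mm thick brushed-steel lid, so the shut lid's top lies 118 above the table. Told from the two slim boxes (130 wide) only by its width; its place in the row changes. Origin: centre of its underside; x axis from its front to its hinged back (away from the robot, turned up to 0.3 rad), z up
- broad_lid_pad (a point): centre of the dark round touch pad (24 mm across, flush) on the top face of the broad lid, 25 behind the lid's front edge, 140 in front of the hinge axis; it moves with the lid. This is the place to press. The catch is behind it under the lid: about 3 mm down at 3 to 5 N trips it, and a firm stop comes about 7 mm down. Letting go then lets the lid rise within about 0.5 s. Once tripped the catch stays released
- broad_lid_edge (a point): middle of the front edge face of the broad lid (the edge is 260 long and 9 thick), 165 from the hinge axis; it moves with the lid. Ajar it stands about 127 above the hinge axis; swinging upright it rises 40 more while moving 105 back, so a pushing finger must rise with it along the arc
- broad_lid_hinge (a point): middle of the broad box's hinge axis, at the box's back, 80 behind the box's centre and 109 above the table, level with the lid's underside; the axis runs along the box's y
- broad_lid (a joint): angle of the broad lid, rad: 0 shut and latched (reads about 0.004), about -0.02 where the catch trips, -0.052 at the stop under the finger, about 0.9 ajar (resting on its spring pin), grows as it opens; 1.57 upright, then it falls back by its own weight to a stop at 1.85, fully open. Below upright it sinks back to ajar when let go. The lid weighs about 0.34 kg and pivots freely
- slim_box_a: one of two identical slim boxes of the same make, 170 deep x 130 wide, 118 high shut, with the same kind of touch-latch lid 165 x 130 mm; leave it shut. Fixed to the table. Origin: centre of its underside; x axis from its front to its hinged back, y across, z up
- slim_box_b: one of two identical slim boxes of the same make, 170 deep x 130 wide, 118 high shut, with the same kind of touch-latch lid 165 x 130 mm; leave it shut. Fixed to the table. Origin: centre of its underside; x axis from its front to its hinged back, y across, z up
- slim_lid_a (a joint): angle of slim box a's lid, rad: 0 shut, springs to about 0.9 if its catch is pressed
- slim_lid_b (a joint): angle of slim box b's lid, rad, likewise
- tumbler: bystander: drinking glass, 68 across, 98 high; origin at the centre of its underside
- salt_shaker: bystander: steel salt shaker, 46 across, 82 high; origin at the centre of its underside
- pepper_mill: bystander: dark wooden pepper mill, 50 across, 132 high; origin at the centre of its underside
- bowl: bystander: small white dip bowl, 96 across, 42 high; origin at the centre of its underside
- serving_spoon: bystander: serving spoon 200 long lying on the table behind the boxes; origin on its underside
- mustard_jar: bystander: amber glass jar with a steel cap, 60 across, 95 high; origin at the centre of its underside

How it is judged:
By the outcome, as a careful person would: the job done as asked, in the order asked, and still so for the second after the job is handed in, with the robot touching nothing.
It also fails if it takes over 42 s, if anything falls off the work surface, if the arm or the gripper's body presses on something with over 40 N, if the wrist force passes 120 N, or if a joint passes its speed limit or range.

## Working session

There is one attempt and no reset: what is moved stays moved. The work goes in short steps, Python scripts to look and compute and a tool call to move; the robot and the scene stay as the last step left them, time stands still between calls to the robot, and variables do not carry over. Pictures are saved under pics/ and viewed, and the job is handed in when it is done.

Besides the shell and the picture viewer there is one more tool, called after ">>>" as name(argument=value, ...) on one line, values as JSON. move_arm: Moves the arm, as the interface text tells. Its arguments: {"type":"object","properties":{"increments":{"type":"array","items":{"type":"array"}},"jaw":{"type":"number"}},"required":["increments"]}

```bash
mkdir -p pics; ls; python3 - <<'E'
from plant import ctrl
import cv2
print(ctrl.get_obs())
for n in ["scene","side","wrist"]:
    s=ctrl.snapshot(n); cv2.imwrite(f"pics/{n}0.png",s["color"][:,:,::-1])
    print(n,s["fx"],s["cx"],s["cy"],s["D"],(-s["R"].T@s["t"]).round(3),s["R"].round(3).tolist())
E
```

```text
pics
{'clock': 0.0, 'joint_pos': array([ 8.84132933e+01,  2.05931025e+01,  6.31752671e-01, -2.17019740e-02,
       -7.01332363e+01, -1.65083810e+01]), 'qvel': array([-0.01621048, -0.00256061, -0.05553555, -0.05603215, -0.00081447,
       -0.09652538]), 'tau': array([-3.40914403e-04, -5.82726824e+01,  2.93048269e+01,  6.99672773e+00,
        6.92003465e-03, -1.63108357e-04]), 'tool_pos': array([0.20948594, 0.64109217, 0.19368356]), 'orientation': array([ 1.79903515e+02, -7.32022341e-03, -1.81024734e+01]), 'force': array([ 0.49778996, -0.0725436 ,  0.05726423]), 'moment': array([ 0.04813546, -0.04338347,  0.04780681]), 'opening': 0.0875682323945517}
scene 477.88660384559586 271.4959915159477 215.51537527728382 [-0.11328926  0.          0.          0.          0.        ] [ 1.275 -0.384  0.995] [[0.438, 0.899, 0.016], [0.658, -0.308, -0.687], [-0.613, 0.312, -0.726]]
side 401.08157209714767 280.13757358152503 212.08389893832168 [0.0078389 0.        0.        0.        0.       ] [0.057 0.58  0.552] [[-0.761, -0.649, 0.024], [-0.351, 0.379, -0.856], [0.546, -0.66, -0.516]]
wrist 292.56633385273545 282.51965447150775 210.29646068272444 [-0.01091378  0.          0.          0.          0.        ] [0.289 0.615 0.383] [[-0.311, -0.951, 0.002], [-0.906, 0.297, 0.302], [-0.288, 0.092, -0.953]]
```

View pics/scene0.png

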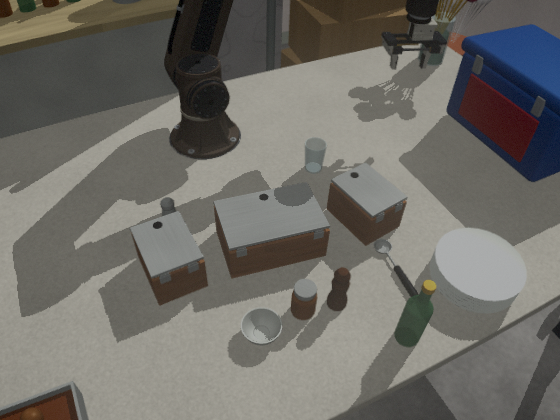

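View pics/side0.png

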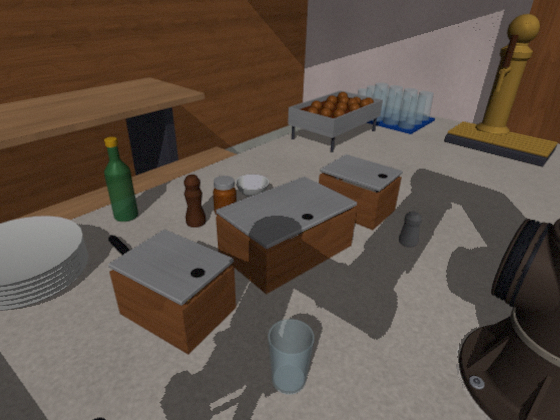

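View pics/wrist0.png

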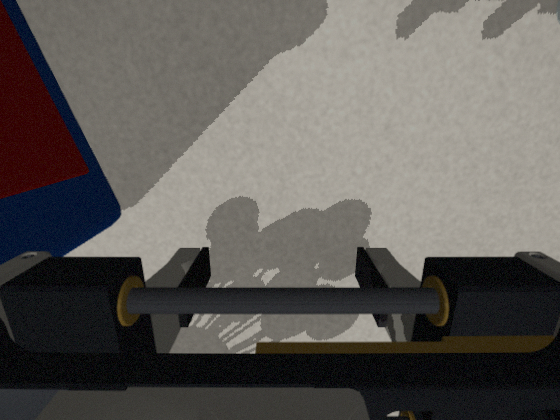

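The scene view shows the broad box in the middle, with its pad near (264,198). In the side view the same pad is near (308,217). The two slim boxes stand on either side.

```bash
cat > h.py <<'E'
import numpy as np,cv2
from plant import ctrl
def K(s): return np.array([[s["fx"],0,s["cx"]],[0,s["fy"],s["cy"]],[0,0,1.]])
def ray(s,p):
    u=cv2.undistortPoints(np.array([[p]],float),K(s),np.array(s["D"],float))[0,0]
    d=np.array(s["R"]).T@np.array([u[0],u[1],1]); c=-np.array(s["R"]).T@s["t"]; return c,d/np.linalg.norm(d)
def plane(s,p,z):
    c,d=ray(s,p); return c+d*(z-c[2])/d[2]
def tri(a,p,b,q):
    c1,d1=ray(a,p);c2,d2=ray(b,q)
    t=np.linalg.lstsq(np.c_[d1,-d2],c2-c1,rcond=None)[0]
    x,y=c1+d1*t[0],c2+d2*t[1]; return (x+y)/2,np.linalg.norm(x-y)
def proj(s,X):
    r=cv2.Rodrigues(np.array(s["R"]))[0]
    return cv2.projectPoints(np.array(X,float).reshape(-1,1,3),r,np.array(s["t"],float),K(s),np.array(s["D"],float))[0][:,0]
E
python3 - <<'E'
from h import *
a=ctrl.snapshot("scene");b=ctrl.snapshot("side")
def blob(s,x,y,r):
    g=cv2.cvtColor(s["color"],cv2.COLOR_RGB2GRAY)[y-r:y+r+1,x-r:x+r+1]
    m=(g<45).astype(np.uint8); n,l,st,c=cv2.connectedComponentsWithStats(m)
    i=1+np.argmin(np.hypot(*(c[1:]-r).T)); print(st[i]); return c[i]+[x-r,y-r]
for nm,p,q in [("broad",(264,198),(308,217)),("y+",(355,175),(198,273)),("y-",(157,226),(383,176))]:
    P,Q=blob(a,*p,10),blob(b,*q,10)
    print(nm,P,Q,tri(a,P,b,Q),plane(a,P,.118),plane(b,Q,.118))
for n,s,(x0,y0,w,h) in [("a",a,(120,120,320,240)),("b",b,(90,100,330,300))]:
    k=2.4
    cv2.imwrite(f"pics/z{n}.png",cv2.resize(s["color"][y0:y0+h,x0:x0+w,::-1],None,fx=k if n=="a" else 2,fy=k if n=="a" else 2,interpolation=cv2.INTER_CUBIC))
E
```

```text
Traceback (most recent call last):
ValueError: attempt to get argmin of an empty sequence
```

```bash

python3 - <<'E'
from h import *
a=ctrl.snapshot("scene");b=ctrl.snapshot("side")
def blob(s,x,y,r):
    g=cv2.cvtColor(s["color"],cv2.COLOR_RGB2GRAY)[y-r:y+r+1,x-r:x+r+1].astype(float)
    th=(g.min()+np.median(g))/2
    m=(g<th).astype(np.uint8); n,l,st,c=cv2.connectedComponentsWithStats(m)
    i=1+np.argmin(np.hypot(*(c[1:]-r).T)); print(g.min(),th,st[i]); return c[i]+[x-r,y-r]
for nm,p,q in [("broad",(264,198),(308,217)),("y+",(355,175),(198,273)),("y-",(157,226),(383,176))]:
    P,Q=blob(a,*p,9),blob(b,*q,9)
    print(nm,P,Q,tri(a,P,b,Q),plane(a,P,.118),plane(b,Q,.118))
for n,s,(x0,y0,w,h) in [("a",a,(120,120,320,240)),("b",b,(90,100,330,300))]:
    k=2.4
    cv2.imwrite(f"pics/z{n}.png",cv2.resize(s["color"][y0:y0+h,x0:x0+w,::-1],None,fx=k if n=="a" else 2,fy=k if n=="a" else 2,interpolation=cv2.INTER_CUBIC))
E
```

```text
47.0 91.5 [ 4  5  9  7 47]
1.0 52.5 [ 3  6 11  6 50]
broad [263.14893617 196.76595745] [307.06 216.3 ] (array([0.46363006, 0.00144762, 0.118638  ]), np.float64(0.0010745667467069113)) [0.46354441 0.00202714 0.118     ] [4.64028984e-01 6.91809178e-06 1.18000000e-01]
50.0 93.5 [ 5  6  8  6 36]
3.0 52.5 [ 2  4 14 10 97]
y+ [354.16666667 174.58333333] [197.3814433  272.44329897] (array([0.49056316, 0.26762542, 0.11868769]), np.float64(0.001346193520906178)) [0.49033489 0.26869002 0.118     ] [0.49081147 0.26661771 0.118     ]
35.0 85.0 [ 5  4  9  8 53]
6.0 54.5 [ 4  7  9  4 28]
y- [157.09433962 224.77358491] [382.07142857 175.53571429] (array([ 0.44231544, -0.27980594,  0.11928207]), np.float64(0.0011738195944276386)) [ 0.44177049 -0.27936462  0.118     ] [ 0.44336543 -0.28330717  0.118     ]
```

View pics/za.png

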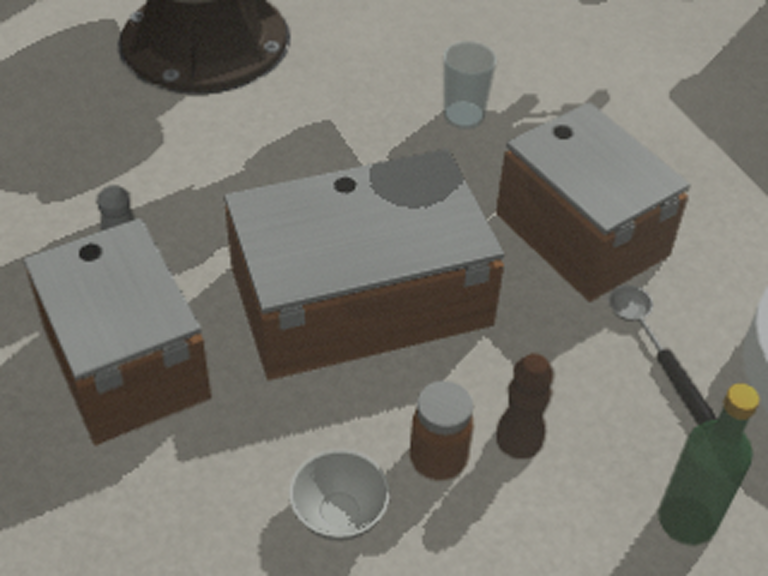

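View pics/zb.png

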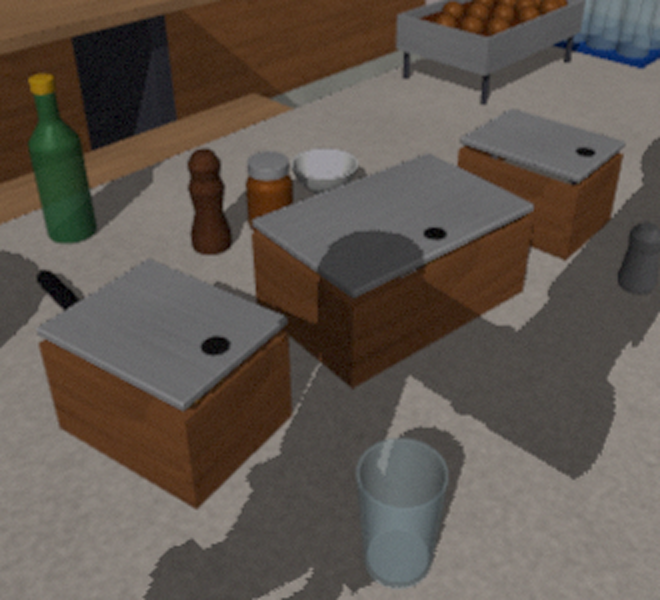

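```bash

python3 - <<'E'
from h import *
a=ctrl.snapshot("scene");b=ctrl.snapshot("side")
A={"F-":(226,197),"F+":(450,154),"B+":(502,257),"B-":(264,299)}
B={"F-":(531,206),"F+":(352,284),"B+":(254,225),"B-":(430,156)}
ca={};cb={}
for k in A:
    ca[k]=plane(a,(A[k][0]/2.4+120,A[k][1]/2.4+120),.118);cb[k]=plane(b,(B[k][0]/2+90,B[k][1]/2+100),.118)
    print(k,ca[k].round(4),cb[k].round(4))
for c in (ca,cb):
    f=c["F+"]-c["F-"];bk=c["B+"]-c["B-"];s=c["B-"]-c["F-"];s2=c["B+"]-c["F+"]
    print(np.linalg.norm([f,bk,s,s2],axis=1),np.arctan2(-f[0],f[1]),np.arctan2(-bk[0],bk[1]),np.arctan2(s[1],s[0]),np.arctan2(s2[1],s2[0]))
    print((c["F-"]+c["F+"])/2,(c["B-"]+c["B+"])/2)
# tumbler, mill, jar rough
for n,p in [("tumbler base",(465,113)),("mill base",(520,445)),("jar base",(440,463)),("bowl",(338,510)),("spoon",(630,310))]:
    print(n,plane(a,(p[0]/2.4+120,p[1]/2.4+120),0).round(3))
E
```

```text
F- [ 0.4276 -0.1216  0.118 ] [ 0.4193 -0.117   0.118 ]
F+ [0.4701 0.1315 0.118 ] [0.4652 0.125  0.118 ]
B+ [0.63   0.1046 0.118 ] [0.6111 0.1155 0.118 ]
B- [ 0.5778 -0.1395  0.118 ] [ 0.576  -0.1393  0.118 ]
[0.25665952 0.24965634 0.1512767  0.16221444] -0.1663468696631962 -0.21086203481396726 -0.11864304246563558 -0.16657342814615647
[0.4488276  0.00497361 0.118     ] [ 0.60391881 -0.01742723  0.118     ]
[0.24637041 0.25718764 0.15832897 0.1462526 ] -0.18747032664228055 -0.13692180458772835 -0.14125852759698418 -0.06544139376585958
[0.44221881 0.00398741 0.118     ] [ 0.59356455 -0.01194017  0.118     ]
tumbler base [0.3   0.258 0.   ]
mill base [0.775 0.055 0.   ]
jar base [ 0.758 -0.029  0.   ]
bowl [ 0.763 -0.145  0.   ]
spoon [0.675 0.261 0.   ]
```

The pad triangulates to (0.4636, 0.0014, 0.1186), which matches the given height of 0.118. The box yaw is about -0.16 rad. That puts the hinge at about (0.602, -0.021) and the front edge at about (0.439, 0.005). Next I shut the jaws and move above the pad.

>>> move_arm(increments=[[[5,-10,30],0.02],[[12,-30,30],0.02],[[16,-40,10],0.02],[[16,-40,0],0.02],[[16,-40,0],0.02],[[16,-40,0],0.02],[[16,-40,0],0.02],[[16,-40,0],0.02]], jaw=-1)

```text
clock: 1.25
tool_pos: [0.3233, 0.3549, 0.2645]
orientation: [179.9, -0.1, -8.3]
force: [0.6, 0.4, 1.0]
opening: 0.0289
```

>>> move_arm(increments=[[[16,-40,0],0],[[16,-40,0],0],[[16,-40,0],0],[[16,-40,0],0],[[16,-40,0],0],[[16,-40,0],0],[[16,-40,0],0],[[10,-30,0],0]])

```text
clock: 2.05
tool_pos: [0.4474, 0.0306, 0.2683]
orientation: [-179.6, -0.5, -8.0]
force: [0.7, 1.0, 0.1]
opening: 0.0008
```

```bash
python3 -c "
from plant import ctrl
import cv2
o=ctrl.get_obs();print(o['tool_pos'],o['orientation'],o['force'],o['opening'])"
```

```text
[0.44739421 0.03064656 0.26826516] [-179.61477768   -0.49253209   -8.03058353] [0.71416065 1.03522142 0.11695334] 0.0007729405545772823
```

>>> move_arm(increments=[[[10,-15,-20],-0.01],[[5,-10,-30],0],[[1,-4,-30],0],[[0,0,-20],0],[[0,0,-10],0],[[0,0,0],0],[[0,0,0],0],[[0,0,0],0]])

```text
clock: 2.85
tool_pos: [0.4662, -0.0043, 0.1587]
orientation: [-179.4, -0.9, -9.0]
force: [-0.9, 0.1, 1.0]
opening: 0.0004
```

```bash
python3 - <<'E'
from h import *
o=ctrl.get_obs();print(o['tool_pos'],o['orientation'],o['force'])
for n in ("side","wrist"):
    s=ctrl.snapshot(n);cv2.imwrite(f"pics/{n}1.png",s["color"][:,:,::-1])
E
```

```text
[ 0.4662187  -0.0043036   0.15870918] [-179.44018615   -0.91229283   -9.03151461] [-0.88710807  0.103406    0.9910192 ]
```

View pics/side1.png

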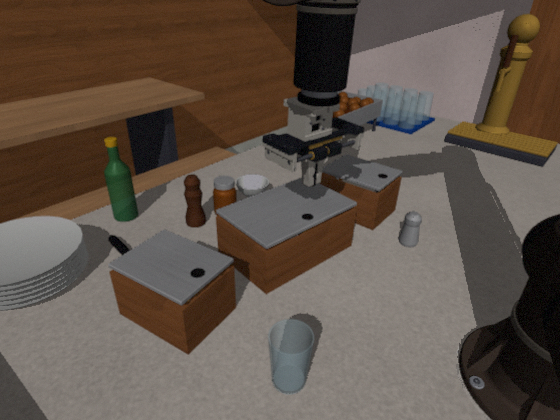

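View pics/wrist1.png

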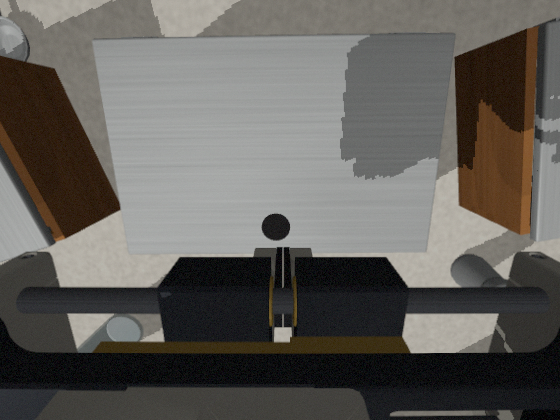

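```bash
python3 - <<'E'
from h import *
o=ctrl.get_obs();T=o['tool_pos'];print(T,o['clock'])
for n,p in (("side",None),("wrist",(276,227))):
    s=ctrl.snapshot(n);print(n,proj(s,[T,[T[0],T[1],.118],[.4636,.0014,.118]]).round(1))
    if p: print(plane(s,p,.118), [plane(s,q,.118).round(4) for q in [(128,253),(428,251),(95,41),(454,34)]])
E
```

```text
[ 0.46639971 -0.00423611  0.15884001] 2.95
side [[308.6 197.9]
 [307.4 215.1]
 [306.8 216.6]]
wrist [[281.5 241.3]
 [282.1 222.4]
 [276.  226.5]]
[0.46313062 0.0014877  0.118     ] [array([0.4592, 0.133 , 0.118 ]), array([ 0.4214, -0.1242,  0.118 ]), array([0.6218, 0.1061, 0.118 ]), array([ 0.5857, -0.1453,  0.118 ])]
```

>>> move_arm(increments=[[[-2,4,-15],0],[[-1,2,-10],0],[[0,0,-5],0],[[0,0,-4],0],[[0,0,0],0],[[0,0,0],0],[[0,0,0],0],[[0,0,0],0]])

```text
clock: 3.85
tool_pos: [0.4647, 0.0023, 0.1254]
orientation: [-179.3, -1.1, -9.0]
force: [0.3, 0.3, 0.5]
opening: 0.0007
```

>>> move_arm(increments=[[[0,0,-3],0],[[0,0,-2],0],[[0,0,-2],0],[[0,0,-1],0],[[0,0,-1],0],[[0,0,-1],0],[[0,0,0],0],[[0,0,0],0]])

```text
clock: 4.65
tool_pos: [0.4649, 0.0022, 0.1148]
orientation: [-179.3, -1.2, -9.0]
force: [-0.4, 0.6, 0.4]
opening: 0.0004
```

>>> move_arm(increments=[[[0,0,-1],0],[[0,0,-1],0],[[0,0,0],0],[[0,0,0],0],[[0,0,0],0],[[0,0,0],0],[[0,0,0],0],[[0,0,0],0]])

```text
clock: 5.45
tool_pos: [0.4651, 0.0023, 0.1129]
orientation: [-179.3, -1.2, -9.0]
force: [-0.6, -0.8, 0.1]
opening: 0.0007
```

```bash
python3 - <<'E'
from h import *
s=ctrl.snapshot("side");im=s["color"][130:290,200:380,::-1]
cv2.imwrite("pics/side2.png",cv2.resize(im,None,fx=4,fy=3.7,interpolation=cv2.INTER_CUBIC))
print(ctrl.get_obs()["force"])
E
```

```text
[ 0.14406022 -0.93926348 -0.41472386]
```

View pics/side2.png

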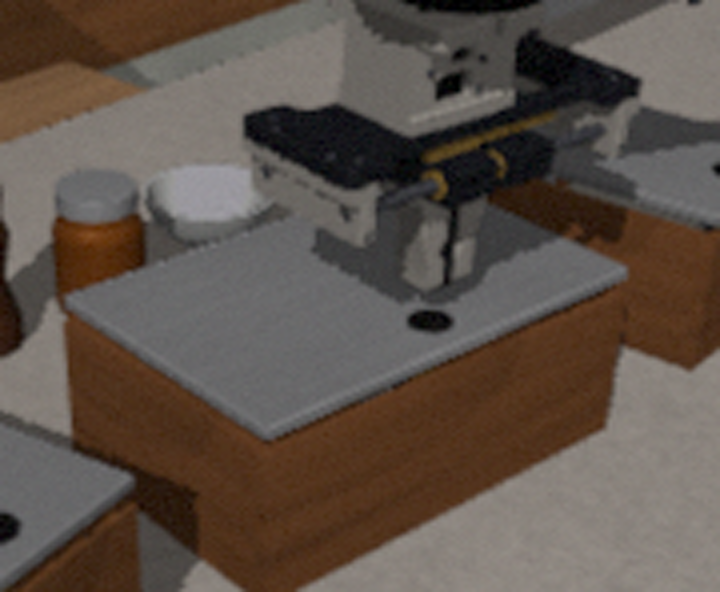

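The tip in the side view is at about (309,207), above and behind the pad at (307,210), so it isn't touching. The reported TCP seems offset, so I'll check the tip by triangulation.

```bash
python3 - <<'E'
from h import *
T=ctrl.get_obs()["tool_pos"];print(T)
for n in ("scene","side","wrist"):
    s=ctrl.snapshot(n);p=proj(s,[T])[0];print(n,p)
    x,y=(p+.5).astype(int)
    im=s["color"].copy();cv2.drawMarker(im,(x,y),(255,0,0),cv2.MARKER_TILTED_CROSS,5,1)
    x0=max(0,x-50);y0=max(0,y-50)
    cv2.imwrite(f"pics/t_{n}.png",cv2.resize(im[y0:y+50,x0:x+50,::-1],None,fx=5,fy=5,interpolation=cv2.INTER_NEAREST));print(x0,y0)
a=[cv2.imread(f"pics/t_{n}.png") for n in ("scene","side","wrist")]
cv2.imwrite("pics/tt.png",cv2.resize(np.hstack(a[:2]),(800,400),interpolation=cv2.INTER_AREA))
E
```

```text
[0.46507919 0.00230033 0.11286053]
scene [263.48433202 198.50247192]
213 149
side [305.83961919 218.65776019]
256 169
wrist [281.61248715 241.458869  ]
232 191
```

View pics/tt.png

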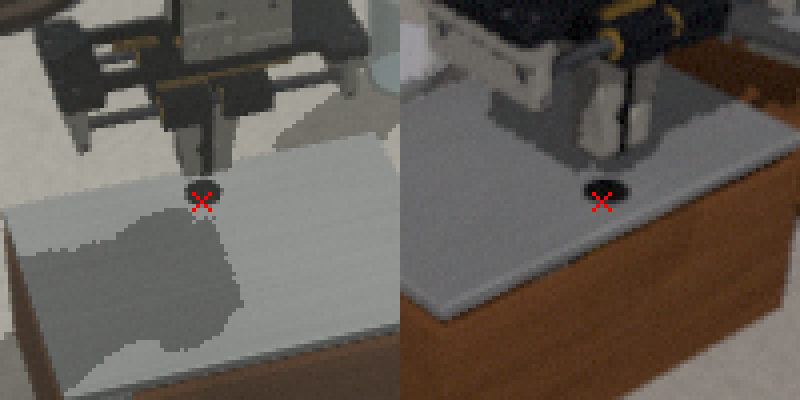

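View pics/t_wrist.png

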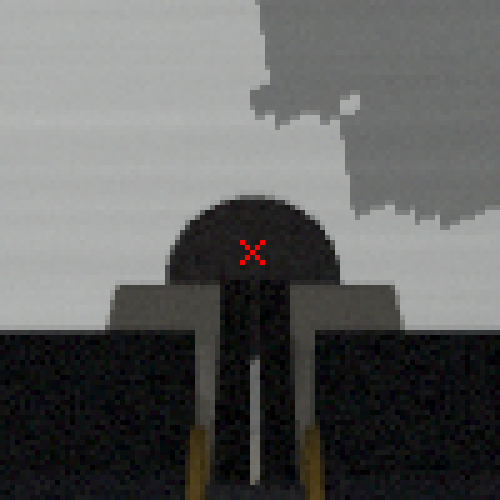

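```bash
python3 - <<'E'
from h import *
a=ctrl.snapshot("scene");b=ctrl.snapshot("side");w=ctrl.snapshot("wrist")
P,Q,W=(264.3,192.2),(309.8,207.8),(283,248)
print(tri(a,P,b,Q),tri(a,P,w,W),tri(b,Q,w,W))
T=ctrl.get_obs()["tool_pos"]
for dz in (0.,.01,.015,.02,.025): print(dz,[proj(s,[T+[0,0,dz]])[0].round(1).tolist() for s in (a,b,w)], [proj(s,[T+[.0095,-.0015,dz]])[0].round(1).tolist() for s in (a,b,w)])
E
```

```text
(array([0.46322836, 0.00090717, 0.13754346]), np.float64(0.00905507067057491)) (array([ 4.74026646e-01, -1.09418238e-04,  1.44684793e-01]), np.float64(0.0006594345316452202)) (array([ 0.46595556, -0.0026352 ,  0.13527162]), np.float64(0.009285972385982878))
0.0 [[263.5, 198.5], [305.8, 218.7], [281.6, 241.5]] [[264.5, 201.0], [302.7, 216.7], [281.6, 228.6]]
0.01 [[263.5, 195.8], [306.1, 214.5], [281.4, 247.2]] [[264.5, 198.3], [302.9, 212.6], [281.4, 233.8]]
0.015 [[263.5, 194.4], [306.3, 212.5], [281.3, 250.3]] [[264.5, 196.9], [303.0, 210.6], [281.3, 236.6]]
0.02 [[263.5, 193.0], [306.4, 210.4], [281.2, 253.5]] [[264.6, 195.5], [303.2, 208.5], [281.2, 239.5]]
0.025 [[263.5, 191.6], [306.6, 208.3], [281.1, 256.9]] [[264.6, 194.1], [303.3, 206.4], [281.1, 242.6]]
```

In all three views the finger tip sits about 32 mm above the reported TCP, and its xy agrees. The tip is therefore about 27 mm above the pad, and I'll go down carefully from here while watching the force.

>>> move_arm(increments=[[[-1,-1,-5],0],[[0,0,-5],0],[[0,0,-4],0],[[0,0,-3],0],[[0,0,0],0],[[0,0,0],0],[[0,0,0],0],[[0,0,0],0]])

```text
clock: 6.6
tool_pos: [0.4637, 0.0011, 0.0939]
orientation: [-179.3, -1.1, -9.0]
force: [-0.0, -0.1, 0.2]
opening: 0.0002
```

```bash
python3 - <<'E'
from h import *
o=ctrl.get_obs();print(o["tool_pos"],o["force"])
s=ctrl.snapshot("side");im=s["color"][130:290,200:380,::-1]
cv2.imwrite("pics/side3.png",cv2.resize(im,None,fx=4,fy=3.7,interpolation=cv2.INTER_CUBIC))
E
```

```text
[0.46371788 0.00108549 0.09387854] [-0.03706701 -0.05023181  0.18103009]
```

View pics/side3.png

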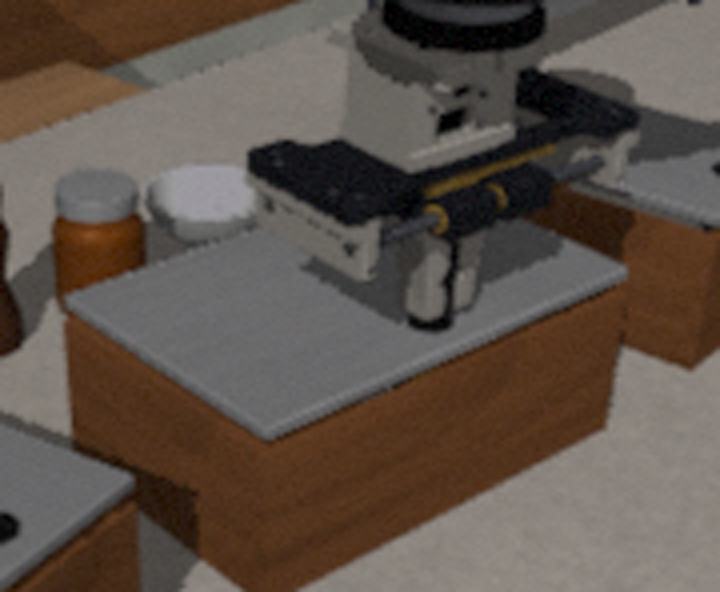

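>>> move_arm(increments=[[[0,0,-2],0],[[0,0,-2],0],[[0,0,-1],0],[[0,0,-1],0],[[0,0,-1],0],[[0,0,0],0],[[0,0,0],0],[[0,0,0],0]])

```text
clock: 7.45
tool_pos: [0.464, 0.0012, 0.0869]
orientation: [-179.3, -1.2, -9.0]
force: [-1.0, 0.3, 2.6]
opening: 0.0004
```

>>> move_arm(increments=[[[0,0,-1],0],[[0,0,-1],0],[[0,0,0],0],[[0,0,0],0],[[0,0,0],0],[[0,0,0],0],[[0,0,0],0],[[0,0,0],0]])

```text
clock: 8.25
tool_pos: [0.4639, 0.0012, 0.085]
orientation: [-179.3, -1.2, -9.0]
force: [-1.6, -0.2, 3.1]
opening: 0.0004
```

>>> move_arm(increments=[[[0,0,-1],0],[[0,0,-0.5],0],[[0,0,0],0],[[0,0,0],0],[[0,0,0],0],[[0,0,0],0],[[0,0,0],0],[[0,0,0],0]])

```text
clock: 9.05
tool_pos: [0.4638, 0.0012, 0.0835]
orientation: [-179.3, -1.2, -9.0]
force: [-2.7, 0.2, 4.3]
opening: 0.0005
```

>>> move_arm(increments=[[[0,0,-1],0],[[0,0,-0.5],0],[[0,0,0],0],[[0,0,0],0],[[0,0,0],0],[[0,0,0],0],[[0,0,0],0],[[0,0,0],0]])

```text
clock: 9.85
tool_pos: [0.4637, 0.0012, 0.0819]
orientation: [-179.3, -1.2, -9.0]
force: [-3.0, 1.0, 3.8]
opening: 0.0005
```

Force fell while the finger went deeper, so the catch has probably tripped. Now I lift away quickly.

>>> move_arm(increments=[[[-2,0,40],0],[[-5,1,48],0],[[-8,1,48],0],[[-8,1,45],0],[[0,0,20],0],[[0,0,0],0],[[0,0,0],0],[[0,0,0],0]])

```text
clock: 10.65
tool_pos: [0.4377, 0.0031, 0.2877]
orientation: [-179.4, -1.0, -9.1]
force: [0.8, 0.3, -0.1]
opening: 0.0001
```

```bash
python3 - <<'E'
from h import *
o=ctrl.get_obs();print(o["tool_pos"],o["force"],o["clock"])
ims=[]
for n in ("scene","side"):
    s=ctrl.snapshot(n);ims.append(s["color"][40:340,80:480,::-1])
cv2.imwrite("pics/both4.png",np.hstack(ims))
E
```

```text
[0.4376818  0.00306611 0.28771699] [ 0.78644059  0.26370928 -0.06744116] 10.65
```

View pics/both4.png

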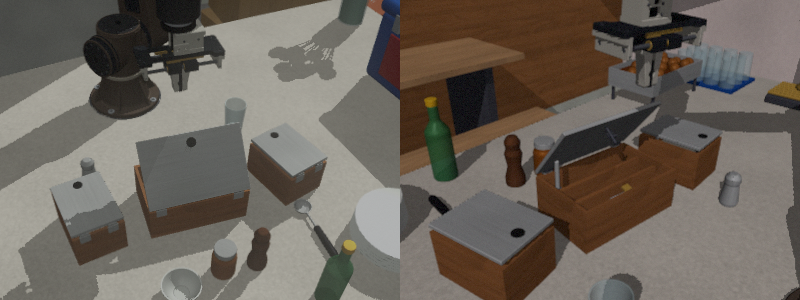

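The lid now stands ajar in both views, and both slim boxes are shut. Next I descend in front of the raised edge.

>>> move_arm(increments=[[[0,1,-20],0],[[0,0,-25],0],[[0,0,-25],0],[[0,0,-20],0],[[0,0,-8],0],[[0,0,0],0],[[0,0,0],0],[[0,0,0],0]])

```text
clock: 11.55
tool_pos: [0.4356, 0.0026, 0.1815]
orientation: [-179.8, -0.5, -9.1]
force: [-0.3, -0.5, -0.0]
opening: 0.0001
```

```bash
python3 - <<'E'
from h import *
o=ctrl.get_obs();print(o["tool_pos"],o["force"],o["clock"])
ims=[]
for n in ("scene","side"):
    s=ctrl.snapshot(n)
    print(n,proj(s,[[.5005,-.004,.238],[.5005+.0193,.1246,.238],[.5005-.0193,-.1326,.238]]).round(1).tolist())
    ims.append(cv2.resize(s["color"][60:260,180:380,::-1],None,fx=2,fy=2,interpolation=cv2.INTER_CUBIC))
cv2.imwrite("pics/both5.png",np.hstack(ims))
E
```

```text
[0.43561914 0.00264987 0.18152875] [-0.32093759 -0.45230704 -0.01785637] 11.55
scene [[267.7, 171.4], [318.2, 161.6], [214.5, 181.8]]
side [[297.1, 157.0], [243.9, 174.9], [341.2, 142.3]]
```

View pics/both5.png

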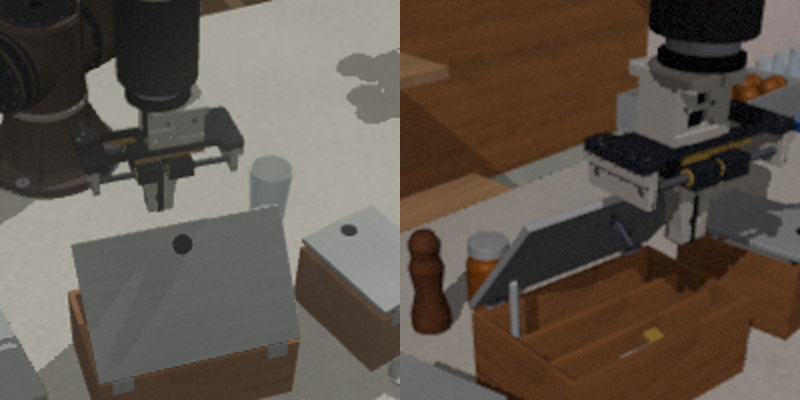

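>>> move_arm(increments=[[[5,-1,6],0],[[10,-1,2],0],[[10,-1,0],0],[[10,-2,0],0],[[8,-1,0],0],[[5,-1,0],0],[[2,0,0],0],[[0,0,0],0]])

```text
clock: 12.45
tool_pos: [0.4913, -0.005, 0.1914]
orientation: [-179.7, -0.6, -9.1]
force: [-2.6, 0.1, 1.7]
opening: 0.0007
```

```bash
python3 - <<'E'
from h import *
o=ctrl.get_obs();print(o["tool_pos"],o["force"],o["clock"])
ims=[]
for n in ("scene","side"):
    s=ctrl.snapshot(n)
    ims.append(cv2.resize(s["color"][60:260,180:380,::-1],None,fx=2,fy=2,interpolation=cv2.INTER_CUBIC))
cv2.imwrite("pics/both6.png",np.hstack(ims))
E
```

```text
[ 0.49129672 -0.00496728  0.19142106] [-2.60261683  0.07763524  1.73556763] 12.45
```

View pics/both6.png

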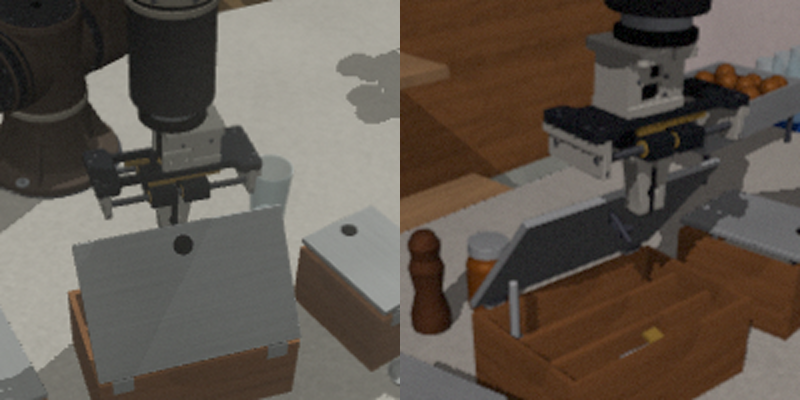

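Contact is at the predicted place, with about 2.6 N on the finger. I'll push along the arc.

>>> move_arm(increments=[[[7,-1,5],0],[[7,-1,5],0],[[7,-1,4],0],[[7,-1,4],0],[[7,-1,3],0],[[7,-1,3],0],[[7,-1,2],0],[[6,-1,2],0]])

```text
clock: 13.35
tool_pos: [0.5509, -0.0135, 0.2228]
orientation: [-179.7, -0.8, -9.0]
force: [-0.5, 0.4, -0.4]
opening: 0.0004
```

```bash
python3 - <<'E'
from h import *
o=ctrl.get_obs();print(o["tool_pos"],o["force"],o["clock"])
ims=[]
for n in ("scene","side"):
    s=ctrl.snapshot(n)
    ims.append(cv2.resize(s["color"][60:260,180:380,::-1],None,fx=2,fy=2,interpolation=cv2.INTER_CUBIC))
cv2.imwrite("pics/both7.png",np.hstack(ims))
E
```

```text
[ 0.55093648 -0.01347077  0.22276812] [-0.46404717  0.37213253 -0.36869595] 13.35
```

View pics/both7.png

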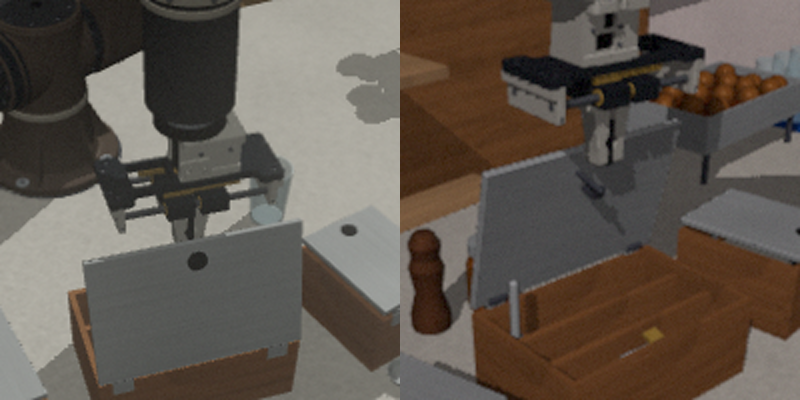

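>>> move_arm(increments=[[[7,-1,1],0],[[7,-1,1],0],[[7,-1,1],0],[[7,-1,1],0],[[6,-1,0],0],[[6,-1,0],0],[[6,-1,0],0],[[6,-1,0],0]])

```text
clock: 14.25
tool_pos: [0.6071, -0.0221, 0.2268]
orientation: [-179.7, -0.8, -9.0]
force: [0.3, -0.5, -0.8]
opening: -0.0
```

```bash
python3 - <<'E'
from h import *
o=ctrl.get_obs();print(o["tool_pos"],o["force"],o["clock"])
ims=[]
for n in ("scene","side"):
    s=ctrl.snapshot(n)
    ims.append(cv2.resize(s["color"][60:260,180:380,::-1],None,fx=2,fy=2,interpolation=cv2.INTER_CUBIC))
cv2.imwrite("pics/both8.png",np.hstack(ims))
E
```

```text
[ 0.60712502 -0.0221177   0.22676098] [ 0.29047986 -0.47575167 -0.77574462] 14.25
```

View pics/both8.png

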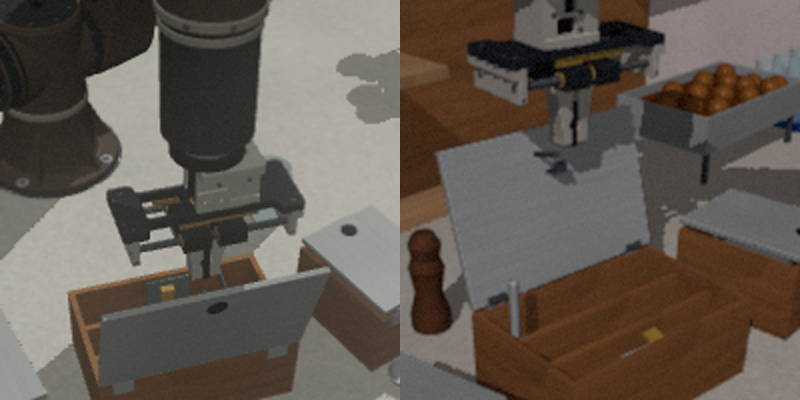

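The lid has fallen back past upright. I'll draw the finger back and up, then check.

>>> move_arm(increments=[[[-15,2,5],0],[[-25,4,20],0],[[-30,4,25],0],[[-30,4,25],0],[[-20,2,10],0],[[0,0,0],0],[[0,0,0],0],[[0,0,0],0]])

```text
clock: 15.15
tool_pos: [0.4766, -0.0065, 0.3144]
orientation: [-179.6, -0.7, -9.1]
force: [-0.0, -0.1, -0.1]
opening: 0.0002
```

```bash
python3 - <<'E'
from h import *
o=ctrl.get_obs();print(o["tool_pos"],o["force"],o["clock"],np.abs(o["qvel"]).max())
h=np.array([.602,-.0195,.109]);u=np.array([.989,-.149,0]);v=np.array([.149,.989,0]);z=np.array([0,0,1.])
ims=[]
for n in ("scene","side"):
    s=ctrl.snapshot(n)
    im=s["color"].copy()
    for th in (1.85,):
        c=h+.165*(-np.cos(th)*u+np.sin(th)*z)
        q=proj(s,[c-.13*v,c,c+.13*v]);print(n,q.round(1).tolist())
        for p in q: cv2.drawMarker(im,tuple(int(i+.5) for i in p),(255,0,0),cv2.MARKER_CROSS,5,1)
    ims.append(im[20:360,80:480,::-1])
cv2.imwrite("pics/both9.png",np.hstack(ims))
E
```

```text
[ 0.47662883 -0.00651384  0.31439163] [-0.03521656 -0.13347793 -0.07460633] 15.15 0.5456469942863412
scene [[229.0, 217.5], [288.0, 204.9], [343.6, 193.1]]
side [[295.2, 111.9], [251.1, 122.7], [198.9, 135.5]]
```

View pics/both9.png

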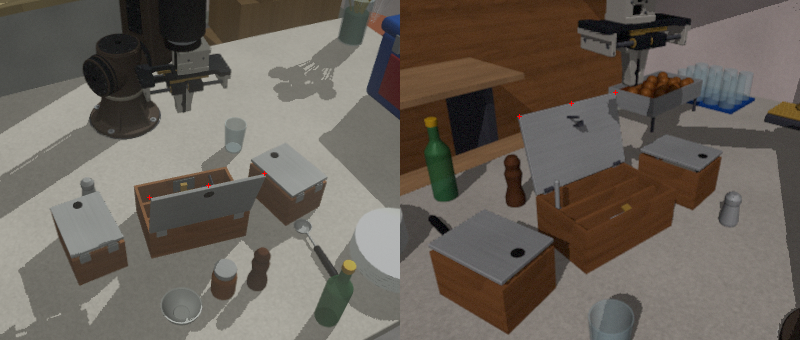

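The edge points predicted for an angle of 1.85 rad land on the lid's top edge in both views. The slim boxes are shut, nothing else has moved, and the arm is clear with no force on it. I'm handing the job in.

```bash
python3 -c "
from plant import ctrl
print(ctrl.close_job())"
```

```text
the job is handed in; nothing more can be done
None
```

The broad box, in the middle of the row, is open and its lid rests at its stop. I handed the job in at about 15 s of the 42 s allowed.

- **Pressing:** I pressed the pad with the shut fingertips, at up to about 4.3 N, until the catch tripped. I then lifted straight away and the lid sprang ajar by itself.
- **Pushing:** I pushed the front edge along its arc with the outside of the shut fingers, at about 3 N at first contact. The lid went past upright, fell back on its own, and I withdrew the finger. I never gripped it.
- **Last checks:** The lid edge predicted for 1.85 rad lies on the seen edge in both the scene and side views. Both slim boxes are shut, the other things look unmoved, and the arm was clear with about 0 N on it. I judged all of this from pictures, because the lid angles cannot be read directly.
- **A disagreement:** The finger tip seen in the cameras was about 32 mm above the reported TCP. My first descent therefore stopped above the pad without touching it. I corrected for this by triangulating the tip and watching the force.

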